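# File the new carton in the snuggest channel of the stock rack

## Task

Take the medicine carton that stands inside the low dark frame and find its channel in the stock rack: keeping it upright, try it lightly on the mouth of the narrowest channel first, then on each next wider one in turn without skipping any, and as soon as one accepts it, lower it fully to that channel's floor and let go. Never force it, and leave the two other cartons, the amber bottle and the dose cup where they stand.

Things in the scene. Friction and masses are not known exactly. Their poses are not given: they have to be found in the camera images.
- rack: white stock rack on an aluminium base, fixed, 92 x 166 x 56 mm; origin under its centre on the worktop. Five channels side by side along its y axis, narrowest at +y; each runs 80 mm along its x axis, between a back plate (+x, top at 44 mm) and a front lip (-x, top at 22 mm). Walls between channels 8 mm thick, with half-round tops ending 56 mm over the worktop.
- channel_0 (a point): centre of the floor of the narrowest channel (14 mm wide), 6 mm over the worktop, 50 mm below the wall tops; axes as the rack's (x along the channel, y across it, z up). A carton that fits has about 2 mm of play; one that does not is at least 2 mm too thick and stops within 4 mm below the wall tops
- channel_1 (a point): centre of the floor of the second channel (18 mm wide), 6 mm over the worktop, 50 mm below the wall tops; axes as the rack's (x along the channel, y across it, z up). A carton that fits has about 2 mm of play; one that does not is at least 2 mm too thick and stops within 4 mm below the wall tops
- channel_2 (a point): centre of the floor of the third channel (22 mm wide), 6 mm over the worktop, 50 mm below the wall tops; axes as the rack's (x along the channel, y across it, z up). A carton that fits has about 2 mm of play; one that does not is at least 2 mm too thick and stops within 4 mm below the wall tops
- channel_3 (a point): centre of the floor of the fourth channel (26 mm wide), 6 mm over the worktop, 50 mm below the wall tops; axes as the rack's (x along the channel, y across it, z up). A carton that fits has about 2 mm of play; one that does not is at least 2 mm too thick and stops within 4 mm below the wall tops
- channel_4 (a point): centre of the floor of the widest channel (30 mm wide), 6 mm over the worktop, 50 mm below the wall tops; axes as the rack's (x along the channel, y across it, z up). A carton that fits has about 2 mm of play; one that does not is at least 2 mm too thick and stops within 4 mm below the wall tops
- frame: low dark steel goods-in frame lying flat and fixed on the worktop, 116 x 116 mm outside, rim 6 mm wide and high, open in the middle (the carton inside stands on the worktop itself). Origin at its centre, on the worktop.
- frame_centre (a point): centre of the frame, at worktop height; the carton to be filed stands within 25 mm of it, the other two cartons more than 75 mm away
- tall_carton_centre (a point): upright white medicine carton with a teal end band, 46 mm wide and 110 mm high. Site at its centre, half-way up. Its own z axis is level and runs through the thin side (square to the two big faces); its own y axis is upright. Thickness not given: 19 to 29 mm, different for each carton. Under 100 g; grasp across the thin side near the top.
- stripe_carton_centre (a point): upright white medicine carton with a green stripe along its sides, 58 mm wide and 98 mm high. Site at its centre, half-way up. Its own z axis is level and runs through the thin side (square to the two big faces); its own x axis is upright. Thickness not given: 19 to 29 mm, different for each carton. Under 100 g; grasp across the thin side near the top.
- wide_carton_centre (a point): upright white medicine carton with a blue end, 63 mm wide and 100 mm high. Site at its centre, half-way up. Its own z axis is level and runs through the thin side (square to the two big faces); its own x axis is upright. Thickness not given: 19 to 29 mm, different for each carton. Under 100 g; grasp across the thin side near the top.
- tall_carton: the same carton as tall_carton_centre; origin in the middle of one of its big faces
- stripe_carton: the same carton as stripe_carton_centre; origin in the middle of one of its big faces
- wide_carton: the same carton as wide_carton_centre; origin in the middle of one of its big faces
- bottle_centre (a point): centre (half-way up) of a loose amber tablet bottle, 57 mm across and 95 mm high, standing behind the rack; to be left alone
- cup_centre (a point): centre (half-way up) of a loose clear dose cup, 65 mm across and 45 mm high, standing before the frame; to be left alone
There are look-alikes about, which are no part of the job. What is shaped like the stripe_carton but yellow is not meant.

How it is judged (in metres and radians):
On the way, in this order (a step that is already met when the one before it is completed fails the run):
1. the carton is tried on the narrowest channel: upright, rested on its wall tops (((x of tall_carton_centre in the frame of channel_0 between -0.025 and 0.025 m and y of tall_carton_centre in the frame of channel_0 between -0.007 and 0.007 m and angle between tall_carton_centre's own y axis and vertical below 0.2 rad and z of tall_carton_centre in the frame of channel_0 between 0.095 and 0.11 m and contact force between tall_carton and rack above 0.5 N) or (x of stripe_carton_centre in the frame of channel_0 between -0.025 and 0.025 m and y of stripe_carton_centre in the frame of channel_0 between -0.007 and 0.007 m and angle between stripe_carton_centre's own x axis and vertical below 0.2 rad and z of stripe_carton_centre in the frame of channel_0 between 0.089 and 0.104 m and contact force between stripe_carton and rack above 0.5 N) or (x of wide_carton_centre in the frame of channel_0 between -0.025 and 0.025 m and y of wide_carton_centre in the frame of channel_0 between -0.007 and 0.007 m and angle between wide_carton_centre's own x axis and vertical below 0.2 rad and z of wide_carton_centre in the frame of channel_0 between 0.09 and 0.105 m and contact force between wide_carton and rack above 0.5 N))), for 0.05 s.
2. it is tried on the second channel (((x of tall_carton_centre in the frame of channel_1 between -0.025 and 0.025 m and y of tall_carton_centre in the frame of channel_1 between -0.007 and 0.007 m and angle between tall_carton_centre's own y axis and vertical below 0.2 rad and z of tall_carton_centre in the frame of channel_1 between 0.095 and 0.11 m and contact force between tall_carton and rack above 0.5 N) or (x of stripe_carton_centre in the frame of channel_1 between -0.025 and 0.025 m and y of stripe_carton_centre in the frame of channel_1 between -0.007 and 0.007 m and angle between stripe_carton_centre's own x axis and vertical below 0.2 rad and z of stripe_carton_centre in the frame of channel_1 between 0.089 and 0.104 m and contact force between stripe_carton and rack above 0.5 N) or (x of wide_carton_centre in the frame of channel_1 between -0.025 and 0.025 m and y of wide_carton_centre in the frame of channel_1 between -0.007 and 0.007 m and angle between wide_carton_centre's own x axis and vertical below 0.2 rad and z of wide_carton_centre in the frame of channel_1 between 0.09 and 0.105 m and contact force between wide_carton and rack above 0.5 N))), for 0.05 s.
3. it is tried on the third channel: the thinnest carton starts to enter it, a thicker one rests on its wall tops (((x of tall_carton_centre in the frame of channel_2 between -0.025 and 0.025 m and y of tall_carton_centre in the frame of channel_2 between -0.005 and 0.005 m and angle between tall_carton_centre's own y axis and vertical below 0.2 rad and z of tall_carton_centre in the frame of channel_2 below 0.098 m) or (x of stripe_carton_centre in the frame of channel_2 between -0.025 and 0.025 m and y of stripe_carton_centre in the frame of channel_2 between -0.007 and 0.007 m and angle between stripe_carton_centre's own x axis and vertical below 0.2 rad and z of stripe_carton_centre in the frame of channel_2 between 0.089 and 0.104 m and contact force between stripe_carton and rack above 0.5 N) or (x of wide_carton_centre in the frame of channel_2 between -0.025 and 0.025 m and y of wide_carton_centre in the frame of channel_2 between -0.007 and 0.007 m and angle between wide_carton_centre's own x axis and vertical below 0.2 rad and z of wide_carton_centre in the frame of channel_2 between 0.09 and 0.105 m and contact force between wide_carton and rack above 0.5 N))), for 0.05 s.
4. the thinnest carton stands released in the third channel; a thicker one is tried on the fourth, which the middle one starts to enter while the thickest rests on its wall tops (((x of tall_carton_centre in the frame of channel_2 between -0.025 and 0.025 m and y of tall_carton_centre in the frame of channel_2 between -0.004 and 0.004 m and z of tall_carton_centre in the frame of channel_2 below 0.06 m and angle between tall_carton_centre's own y axis and vertical below 0.08 rad and linear speed of tall_carton below 0.01 m/s and contact force between tall_carton and the fingers below 0.1 N) or (x of stripe_carton_centre in the frame of channel_3 between -0.025 and 0.025 m and y of stripe_carton_centre in the frame of channel_3 between -0.005 and 0.005 m and angle between stripe_carton_centre's own x axis and vertical below 0.2 rad and z of stripe_carton_centre in the frame of channel_3 below 0.092 m) or (x of wide_carton_centre in the frame of channel_3 between -0.025 and 0.025 m and y of wide_carton_centre in the frame of channel_3 between -0.007 and 0.007 m and angle between wide_carton_centre's own x axis and vertical below 0.2 rad and z of wide_carton_centre in the frame of channel_3 between 0.09 and 0.105 m and contact force between wide_carton and rack above 0.5 N))), for 0.05 s.
At the end, for the whole second after the job is handed in: the carton from the frame stands released, at rest and upright (0.08 rad) on the floor (5 mm) of the narrowest channel that accepts it, within 25 mm of its middle lengthwise, 4 mm across; no carton within 65 mm of the frame centre; other cartons, bottle, cup within 20 mm of their starts ((((x of tall_carton_centre in the frame of channel_2 between -0.025 and 0.025 m and y of tall_carton_centre in the frame of channel_2 between -0.004 and 0.004 m and z of tall_carton_centre in the frame of channel_2 below 0.06 m and angle between tall_carton_centre's own y axis and vertical below 0.08 rad and linear speed of tall_carton below 0.01 m/s and contact force between tall_carton and the fingers below 0.1 N) and distance of each of stripe_carton_centre, wide_carton_centre from where it was at the start of the episode below 0.02 m) or ((x of stripe_carton_centre in the frame of channel_3 between -0.025 and 0.025 m and y of stripe_carton_centre in the frame of channel_3 between -0.004 and 0.004 m and z of stripe_carton_centre in the frame of channel_3 below 0.054 m and angle between stripe_carton_centre's own x axis and vertical below 0.08 rad and linear speed of stripe_carton below 0.01 m/s and contact force between stripe_carton and the fingers below 0.1 N) and distance of each of tall_carton_centre, wide_carton_centre from where it was at the start of the episode below 0.02 m) or ((x of wide_carton_centre in the frame of channel_4 between -0.025 and 0.025 m and y of wide_carton_centre in the frame of channel_4 between -0.004 and 0.004 m and z of wide_carton_centre in the frame of channel_4 below 0.055 m and angle between wide_carton_centre's own x axis and vertical below 0.08 rad and linear speed of wide_carton below 0.01 m/s and contact force between wide_carton and the fingers below 0.1 N) and distance of each of tall_carton_centre, stripe_carton_centre from where it was at the start of the episode below 0.02 m)) and horizontal distance between each of tall_carton_centre, stripe_carton_centre, wide_carton_centre and frame_centre above 0.065 m and distance of each of bottle_centre, cup_centre from where it was at the start of the episode below 0.02 m); the robot touches nothing.
It fails at once if a carton is forced against the rack (over 90 N) (contact force between any of tall_carton, stripe_carton, wide_carton and rack above 90 N).
It fails at once if the bottle or the cup is knocked (shifted over 20 mm) (distance of any of bottle_centre, cup_centre from where it was at the start of the episode above 0.02 m).
It fails at once if more than one carton is shifted over 20 mm (distance of each of tall_carton_centre, stripe_carton_centre from where it was at the start of the episode above 0.02 m or distance of each of tall_carton_centre, wide_carton_centre from where it was at the start of the episode above 0.02 m or distance of each of stripe_carton_centre, wide_carton_centre from where it was at the start of the episode above 0.02 m).
It also fails if it takes over 58 s, if anything falls off the work surface, if the arm or the gripper's body presses on something with over 40 N, if the wrist force passes 120 N, or if a joint passes its speed limit or range.

## Robot

A 6-joint arm with a two-finger parallel gripper is mounted at the origin on a cart in front of the work surface, level with it; the furniture and walls round the work are solid. World frame = base frame: x ahead of the robot, y to its left, z up, the work surface at z = 0. Lengths are in m, angles in degrees, forces in N, time in s.
With the tool pointing down it reaches from about 0.4 to 0.925 m from the base axis. Payload 3.4 kg.
Tool frame: the origin (TCP) lies at the centre of the arm's flange, where the gripper is bolted on; the fingertips stand 173 mm ahead of it and the grasp point (between the pads) lies 155 mm ahead of it (arm.finger_overhang is the z of the fingertips in the tool frame, in m); z points along the fingers, y is the line along which they close (so a half turn about z gives the same grasp; the last joint's range is limited). The gripper opens to 85 mm and grips with 20 to 120 N. Pads are 22 mm wide; open, the fingers measure 114 mm over their backs; the gripper's body (76 mm by 85 mm) begins 54 mm behind the grasp point. The pads swing forward as they close: fully open they stand 13 mm farther back than shut.
Start: joints at [62.71, 17.578, 86.31, -0, 76.112, -4.211], TCP at [0.225, 0.529, 0.405] pointing down, gripper open.
Joint ranges: [-179.03, 179.03], [-60, 130.46], [8.19, 133.38], [-81.62, 261.62], [5.75, 156.47], [-153.77, 153.77]. Speed limits (degrees/s): [147.25, 147.25, 180, 180, 180, 180].

## Interface

Orientations are given as a 3x3 rotation matrix whose columns are the frame's x, y, z axes.
In Python, from rig import arm, cams gives the robot as it stands.
- The arm moves only by the shell command python3 -m crank 'ROWS' [FORCE]. ROWS is JSON, a list of rows, each an object with "claw": the opening, from 0 (shut) to 1 (fully open); "slide": the shift along the tool's x, y, z in m, a list of three; "twist": the turn about the tool's z in rad. In form: [{"claw": claw, "slide": [x, y, z], "twist": twist}, ...]. A call has 1 to 5 rows; each row is the pose to reach, as a shift and turn from the pose commanded when the call began, along the tool's axes at that moment; what a row does not reach only later rows make up. A row lasts 1/8 s, in which the tool goes at most 62.5 mm and 10.7 degrees, less where a joint would pass 70% of its speed; a pose out of reach is approached as far as the arm can. A call with a gripper value outside its range is refused whole. The fingers move at their own pace and stop on an object; FORCE is the grip in N (left out, the last holds). Time passes only in rows, so rows that repeat a pose let the fingers close. It gives the time, the measured TCP pose, the force, the opening and the grip force at its end, in the units of the state.
- arm.get_obs(): the state, without advancing time (a new reading comes with each control period).
- cams.camera(name): name is "scene" or "side" or "wrist"; returns the picture (480x640x3 uint8, red, green, blue); there is no depth.
- cams.get_calibration(name): a dict with "mtx" (3x3 intrinsics, pixels), "R" (3x3) and "t" (3): a world point X has camera coordinates R X + t. Camera axes: x right, y down, z forward; pixel columns grow to the right and rows downward; lengths in m; the calibration is good to about 2 mm. A picture is of the moment at which its call begins: read the wrist's pose just before it. get_calibration takes no time and is no camera call; for the wrist camera it gives the pose at the moment of the call.
- arm.finish_job(): hands the job in; it is judged then, once.
Trained networks look in the newest picture that a camera, given by its name, has taken for a name from the list of things; names that differ only in an ending like _2 or _b are one class to them, and where a whole thing is asked for, a point or a joint stands for the part that bears it (a point fixed in the world has none). Each returns a list of dicts, best first, with "conf" (0 to 1); they miss things now and then, are a little off and sometimes report something else, mostly with a low value. They report only what shows in the picture. A call takes as long as a camera call. They do not tell look-alikes from the thing itself.
- cams.trace(camera, label): "mask" (480x640 bool, what is visible of it) and "bbox" ([centre column, centre row, width, height] in pixels, round what is visible of it).
The state is a dict: "time": time; "joint_positions": joint angles; "joint_vel": joint speeds; "effort": joint torques, N m; "position": TCP position; "eef_rot": TCP orientation; "force": force on the tool from outside, world axes, zero at the start; "torque": the same for the moment, N m; "finger_gap": finger opening in m; "finger_force": force on a finger pad.
Only numpy, scipy, OpenCV 4.12 (cv2) and the standard library are available. Lean on these libraries where they do the work, as an engineer would, in place of code of your own. Each camera call takes 0.05 s, during which the arm holds its last target. There are 200 camera calls.

## Working session

There is one attempt and no reset: what is moved stays moved. The work goes in short steps, Python scripts to look and compute and a shell command to move; the robot and the scene stay as the last step left them, time stands still between calls to the robot, and variables do not carry over. Pictures are saved under pics/ and viewed, at most 10 in all, crops included, and the job is handed in when it is done.

```bash
ls; mkdir -p pics; python3 - <<'E'
from rig import arm,cams
import cv2,numpy as np
o=arm.get_obs();print(o['time'],o['position'],o['eef_rot'],o['finger_gap'])
ims=[]
for n in ['scene','side']:
    im=cams.camera(n);cv2.imwrite(f'pics/{n}0.png',im[:,:,::-1])
    for l in ['frame','rack','tall_carton','stripe_carton','wide_carton']:
        print(n,l,[(np.round(d['bbox']).tolist(),round(d['conf'],2)) for d in cams.trace(n,l)][:4])
E
```

```text
pics
0.0 [0.22526079 0.52867663 0.40377465] [[-9.19981981e-01  3.91959634e-01 -8.94595617e-04]
 [ 3.91960640e-01  9.19980179e-01 -1.82405474e-03]
 [ 1.08054407e-04 -2.02874377e-03 -9.99997936e-01]] 0.08525343070215913
scene frame [([432.0, 317.0, 43.0, 10.0], 0.67)]
scene rack [([263.0, 226.0, 54.0, 40.0], 0.66), ([413.0, 270.0, 28.0, 40.0], 0.24)]
scene tall_carton [([486.0, 292.0, 15.0, 43.0], 0.72), ([432.0, 308.0, 50.0, 30.0], 0.2)]
scene stripe_carton [([408.0, 265.0, 30.0, 40.0], 0.88), ([448.0, 264.0, 19.0, 40.0], 0.57), ([260.0, 227.0, 56.0, 39.0], 0.55)]
scene wide_carton [([437.0, 289.0, 29.0, 44.0], 0.65)]
side frame [([343.0, 338.0, 57.0, 42.0], 0.7)]
side rack [([324.0, 210.0, 28.0, 33.0], 0.56)]
side tall_carton [([386.0, 349.0, 28.0, 48.0], 0.68)]
side stripe_carton [([402.0, 307.0, 26.0, 49.0], 0.73), ([365.0, 290.0, 19.0, 42.0], 0.64)]
side wide_carton [([344.0, 324.0, 28.0, 50.0], 0.77)]
```

```bash
python3 - <<'E'
import cv2,numpy as np
a=cv2.imread('pics/scene0.png')[180:360,220:520];b=cv2.imread('pics/side0.png')[180:400,260:460]
a=cv2.resize(a,(800,480)[:1]+(480,),interpolation=cv2.INTER_CUBIC)
cv2.imwrite('pics/a.png',a);cv2.imwrite('pics/b.png',cv2.resize(b,(545,600),interpolation=cv2.INTER_CUBIC))
E
```

```text
(no output)
```

View pics/a.png

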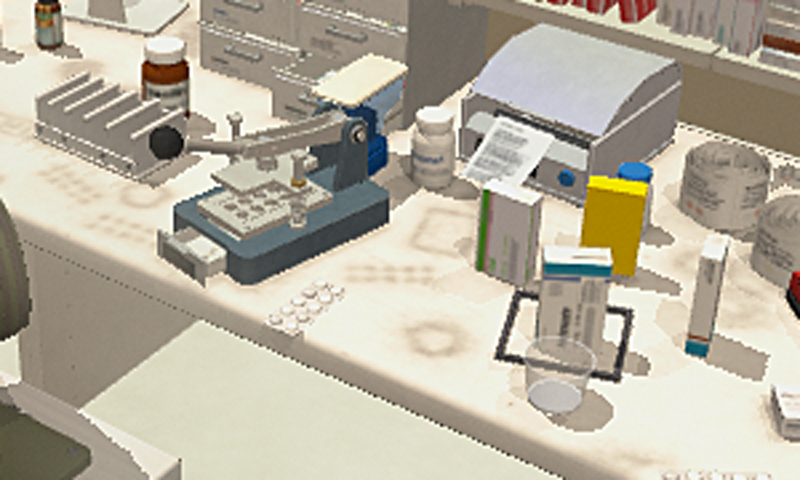

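View pics/b.png

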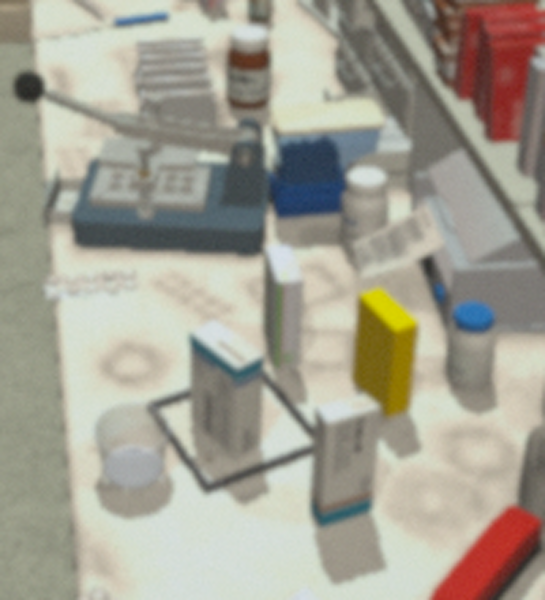

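The views show the frame carton (blue or teal band at the top) at scene px (437,289) and side px (344,324). It could be confused with:
- the carton with the teal foot at scene px (486,292)
- the green-stripe carton at (410,266)
- the yellow look-alike at (448,264)

The one standing in the frame is the one to take. The rack is at scene px (262,226), and a press with a lever stands in between.

```bash
cat > h.py <<'E'
from rig import arm,cams
import cv2,numpy as np
def plane(name,px,z,cal=None):
    c=cal or cams.get_calibration(name);K,R,t=[np.array(c[k],float) for k in('mtx','R','t')]
    o=-R.T@t.ravel();out=[]
    for p in np.atleast_2d(px):
        d=R.T@np.linalg.inv(K)@[p[0],p[1],1];out.append(o+d*(z-o[2])/d[2])
    return np.array(out)
def proj(name,X,cal=None):
    c=cal or cams.get_calibration(name);K,R,t=[np.array(c[k],float) for k in('mtx','R','t')]
    p=(R@np.atleast_2d(X).T+t.reshape(3,1));p=K@p;return (p[:2]/p[2]).T
def tri(p1,p2):
    P=[]
    for n in('scene','side'):
        c=cams.get_calibration(n);P.append(np.array(c['mtx'])@np.c_[np.array(c['R']),np.array(c['t']).ravel()])
    X=cv2.triangulatePoints(P[0],P[1],np.array(p1,float).reshape(2,1),np.array(p2,float).reshape(2,1));return (X[:3]/X[3]).ravel()
def loc(v):  # world delta -> tool slide
    return np.array(arm.get_obs()['eef_rot']).T@np.array(v)
E
python3 - <<'E'
from h import *
np.set_printoptions(precision=4,suppress=True)
S=lambda a:np.array(a)/2.6667+[220,180]
D=lambda a:np.array(a)/2.725+[260,180]
for n in('scene','side','wrist'):
    c=cams.get_calibration(n);print(n,-np.array(c['R']).T@np.array(c['t']).ravel())
print(plane('scene',S([[516,290],[632,312],[619,380],[497,358]]),0.003))
print(plane('side',D([[250,365],[150,405],[208,490],[318,447]]),0.003))
for nm,a,b in [('frame',[437,289],[344,324]),('tall',[486,292],[386,349]),('stripe',[410,266],[365,291]),('yel',[448,264],[402,307])]: print(nm,tri(a,b))
print('cup',tri(S([560,375]),D([133,450])),'bottle',tri(S([165,82]),D([250,68])))
print('lever knob',tri(S([166,142]),D([28,87])))
print('lever post',tri(S([235,120]),D([250,125])))
# rack wall front tips, scene: from left to right
print(plane('scene',S([[40,97],[65,83],[90,93]]),0.056))
print(plane('scene',S([[37,140],[145,178]]),0.0),'rack base scene')
print(plane('side',D([[140,45],[200,45],[140,95],[212,95],[145,125],[215,122]]),0.05))
E
```

```text
scene [-0.6796 -0.8451  0.9013]
side [ 0.3615 -1.1477  0.7591]
wrist [0.1558 0.559  0.3756]
[[ 0.5436 -0.2684  0.003 ]
 [ 0.5777 -0.3776  0.003 ]
 [ 0.47   -0.4146  0.003 ]
 [ 0.4327 -0.3083  0.003 ]]
[[ 0.5362 -0.2652  0.003 ]
 [ 0.4389 -0.3052  0.003 ]
 [ 0.4739 -0.4134  0.003 ]
 [ 0.5736 -0.3786  0.003 ]]
frame [ 0.5021 -0.3529  0.0562]
tall [ 0.5741 -0.4506  0.0527]
stripe [ 0.5747 -0.2366  0.0475]
yel [ 0.6489 -0.3123  0.0461]
cup [ 0.4169 -0.3796  0.0244] bottle [0.6321 0.2542 0.0418]
lever knob [0.3535 0.0213 0.1594]
lever post [0.6106 0.1326 0.0349]
[[0.4932 0.3249 0.056 ]
 [0.5369 0.3262 0.056 ]
 [0.5352 0.2858 0.056 ]]
[[0.4887 0.33   0.    ]
 [0.4965 0.173  0.    ]] rack base scene
[[0.5007 0.3305 0.05  ]
 [0.5779 0.3175 0.05  ]
 [0.4856 0.1917 0.05  ]
 [0.5714 0.1775 0.05  ]
 [0.4833 0.1168 0.05  ]
 [0.5643 0.1108 0.05  ]]
```

```bash
R='{"claw":1,"slide":[-0.466,-0.138,0],"twist":-0.4}'; python3 -m crank '[{"claw":1,"slide":[-0.29,-0.086,0],"twist":-0.4},{"claw":1,"slide":[-0.29,-0.086,0],"twist":-0.4},{"claw":1,"slide":[-0.29,-0.086,0],"twist":-0.4},{"claw":1,"slide":[-0.29,-0.086,0],"twist":-0.4},{"claw":1,"slide":[-0.29,-0.086,0],"twist":-0.4}]'; python3 -c "
from h import *
print(loc(np.array([.6,.22,.404])-arm.get_obs()['position']))"
```

```text
time: 1.23
position: [0.4599, 0.3348, 0.405]
eef_rot: [[-1.0, 0.003, 0.001], [0.003, 1.0, 0.001], [-0.001, 0.001, -1.0]]
force: [0.5, 0.8, 0.3]
finger_gap: 0.0854
finger_force: 0.0
[-0.14044801 -0.11442444  0.00098168]
```

```bash
python3 -m crank '[{"claw":1,"slide":[-0.14,-0.1,0],"twist":0},{"claw":1,"slide":[-0.14,-0.1,0],"twist":0},{"claw":1,"slide":[-0.14,-0.1,0],"twist":0},{"claw":1,"slide":[-0.14,-0.1,0],"twist":0}]'; python3 -c "
from h import *
im=cams.camera('wrist');cv2.imwrite('pics/w1.png',im[:,:,::-1]);c=cams.get_calibration('wrist')
np.savez('pics/w1.npz',**{k:np.array(v) for k,v in c.items()})
print(proj('wrist',[[.535,.25,0.056],[.535,.333,0.056],[.535,.167,0.056]]),c['mtx'])"
```

```text
time: 1.72
position: [0.6012, 0.2333, 0.4042]
eef_rot: [[-1.0, 0.007, 0.001], [0.007, 1.0, -0.001], [-0.001, -0.001, -1.0]]
force: [-0.0, -0.4, 0.0]
finger_gap: 0.0852
finger_force: 0.0
[[346.28731583 145.98103145]
 [439.18010122 145.38717799]
 [253.44886529 146.57453756]] [[344.84304533   0.         329.99172958]
 [  0.         344.84304533 239.25330891]
 [  0.           0.           1.        ]]
```

View pics/w1.png

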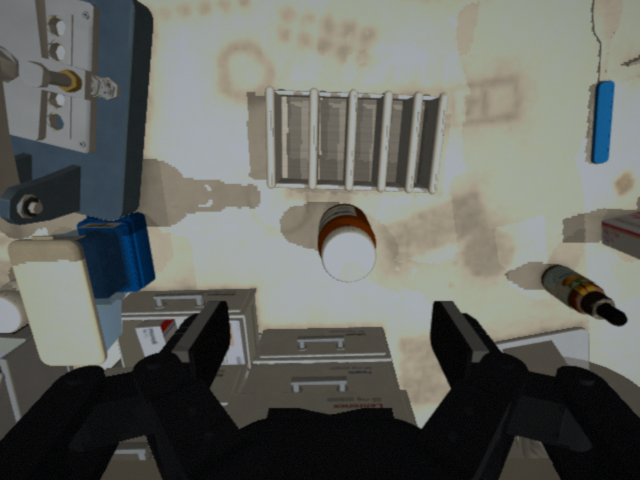

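The rack fills columns 266–446 and rows 88–191, with the narrowest channel at the right. The bottle is at about (347,245). I'll zoom in to get the wall ends.

```bash
python3 -c "
import cv2
a=cv2.imread('pics/w1.png')[80:205,255:455];cv2.imwrite('pics/w1c.png',cv2.resize(a,(800,500),interpolation=cv2.INTER_CUBIC))"
```

```text
(no output)
```

View pics/w1c.png

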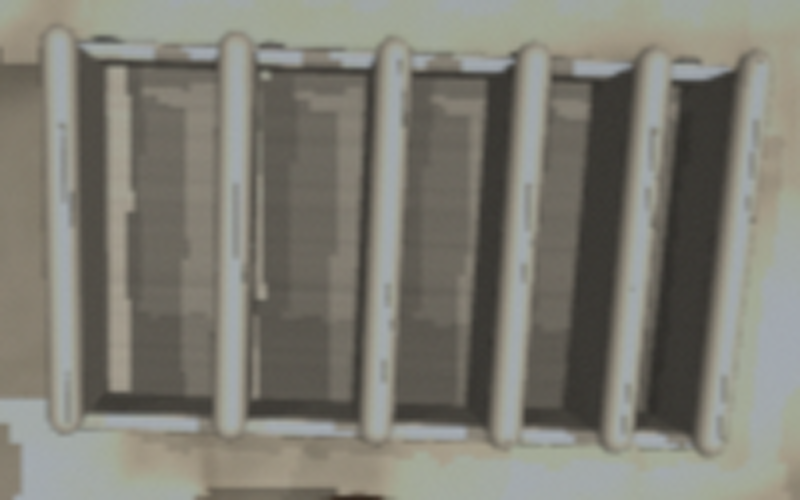

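```bash
cat > rackfit.py <<'E'
from h import *
np.set_printoptions(precision=4,suppress=True)
top=np.array([[754,50],[654,46],[534,42],[395,37],[236,32],[59,27]]);bot=np.array([[711,453],[617,449],[505,446],[377,442],[231,437],[65,434]])
c={k:v for k,v in np.load('pics/w1.npz').items()}
f=lambda p:plane('wrist',p/4+[255,80]-[.375,.375],0.055,c)[:,:2]
A,B=f(top),f(bot);y=np.array([75,53,27,-3,-37,-75])/1000
print(A,B,np.linalg.norm(A-B,axis=1))
M=(A+B)/2
P=np.c_[np.zeros(6),y]
pc,mc=P.mean(0),M.mean(0);H=(P-pc).T@(M-mc);th=np.arctan2(H[0,1]-H[1,0],H[0,0]+H[1,1])
d=(B-A).mean(0);print('th',th,'th from dirs',np.arctan2(d[1],d[0]),'scale',np.linalg.norm(M[0]-M[5])/.15)
th=(th*.6+.4*np.arctan2(d[1],d[0]))
Rm=np.array([[np.cos(th),-np.sin(th)],[np.sin(th),np.cos(th)]]);o=mc-Rm@pc;print('rack',o,'res',(M-o)@Rm-P)
yc=np.array([64,40,12,-20,-56])/1000
ch=np.array([o+Rm@[0,v] for v in yc]);print(ch)
np.savez('pics/rack.npz',o=o,th=th,ch=ch)
E
python3 rackfit.py
```

```text
[[0.4909 0.3328]
 [0.49   0.3113]
 [0.489  0.2855]
 [0.4878 0.2557]
 [0.4866 0.2217]
 [0.4854 0.1839]] [[0.5778 0.3307]
 [0.5767 0.3087]
 [0.5758 0.2826]
 [0.5747 0.2528]
 [0.5734 0.2188]
 [0.5724 0.1803]] [0.0869 0.0868 0.0869 0.0869 0.0868 0.0871]
th -0.03628452746384531 th from dirs -0.03317110248328161 scale 0.9982630209630589
rack [0.5315 0.2571] res [[ 0.0002 -0.0003]
 [-0.     -0.    ]
 [-0.     -0.    ]
 [-0.0001  0.0002]
 [-0.0002  0.0002]
 [ 0.0001 -0.    ]]
[[0.5337 0.321 ]
 [0.5329 0.2971]
 [0.5319 0.2691]
 [0.5308 0.2371]
 [0.5295 0.2011]]
```

```bash
python3 -m crank '[{"claw":1,"slide":[0.03,0,-0.05],"twist":0},{"claw":1,"slide":[0.04,-0.3,-0.06],"twist":0},{"claw":1,"slide":[0.04,-0.3,-0.06],"twist":0},{"claw":1,"slide":[0.04,-0.3,-0.06],"twist":0},{"claw":1,"slide":[0.04,-0.3,-0.06],"twist":0}]'; python3 -m crank '[{"claw":1,"slide":[0,-0.33,0],"twist":0},{"claw":1,"slide":[0,-0.33,0],"twist":0},{"claw":1,"slide":[0,-0.33,0],"twist":0},{"claw":1,"slide":[0,-0.33,0],"twist":0},{"claw":1,"slide":[0,-0.33,0],"twist":0}]';python3 -m crank '[{"claw":1,"slide":[0.0,0,0.06],"twist":0},{"claw":1,"slide":[0,0,0.06],"twist":0}]'; python3 -c "
from h import *
im=cams.camera('wrist');cv2.imwrite('pics/w2.png',im[:,:,::-1]);c=cams.get_calibration('wrist')
np.savez('pics/w2.npz',**{k:np.array(v) for k,v in c.items()})
print(arm.get_obs()['joint_positions'])"
```

```text
time: 2.4
position: [0.5579, -0.014, 0.4634]
eef_rot: [[-1.0, 0.0, 0.0], [0.0, 1.0, 0.001], [-0.0, 0.001, -1.0]]
force: [-0.4, -0.9, -0.8]
finger_gap: 0.0854
finger_force: 0.0
time: 3.02
position: [0.5581, -0.3264, 0.4634]
eef_rot: [[-1.0, 0.001, 0.0], [0.001, 1.0, 0.001], [-0.0, 0.001, -1.0]]
force: [0.2, 0.5, 0.6]
finger_gap: 0.0858
finger_force: 0.0
time: 3.28
position: [0.5561, -0.3244, 0.3976]
eef_rot: [[-1.0, 0.003, -0.011], [0.003, 1.0, 0.008], [0.011, 0.008, -1.0]]
force: [-0.5, 1.6, 0.3]
finger_gap: 0.0852
finger_force: 0.0
[-3.39710202e+01  2.34216937e+01  7.75705048e+01  3.31168580e-02
  7.93979277e+01 -1.23870436e+02]
```

View pics/w2.png

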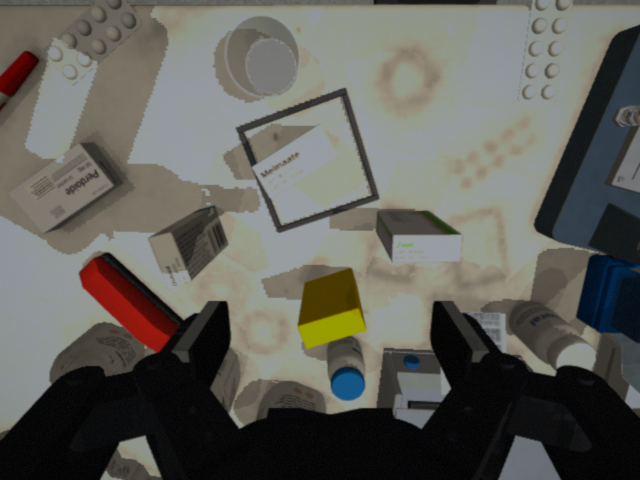

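Inside the frame (rows 90–230, columns 237–378) I see the carton's top face at about (293,155), labelled and long-axis tilted. The tall carton is at about (190,243), the striped one at (418,235), the yellow one at (332,305) and the cup at (262,58). I'll retake this at rest and crop.

```bash
python3 -c "
from h import *
c=cams.get_calibration('wrist');im=cams.camera('wrist');cv2.imwrite('pics/w3.png',im[:,:,::-1]);
np.savez('pics/w3.npz',**{k:np.array(v) for k,v in c.items()})
print(arm.get_obs()['position'],arm.get_obs()['eef_rot'])
for l in ['tall_carton','wide_carton','stripe_carton']: print(l,[(np.round(d['bbox']).tolist(),round(d['conf'],2)) for d in cams.trace('wrist',l)][:4])
a=im[80:240,220:400,::-1];cv2.imwrite('pics/w3c.png',cv2.resize(a,None,fx=3.5,fy=3.5,interpolation=cv2.INTER_CUBIC))"
```

```text
[ 0.55859824 -0.32497438  0.40355871] [[-9.99998995e-01  1.29293394e-03 -5.82135268e-04]
 [ 1.29238722e-03  9.99998724e-01  9.38566445e-04]
 [ 5.83348030e-04  9.37813158e-04 -9.99999390e-01]]
tall_carton [([191.0, 243.0, 74.0, 88.0], 0.61), ([296.0, 157.0, 83.0, 77.0], 0.38)]
wide_carton [([295.0, 158.0, 85.0, 74.0], 0.58), ([308.0, 157.0, 141.0, 145.0], 0.53)]
stripe_carton [([334.0, 305.0, 67.0, 81.0], 0.75), ([419.0, 234.0, 90.0, 51.0], 0.62)]
```

View pics/w3c.png

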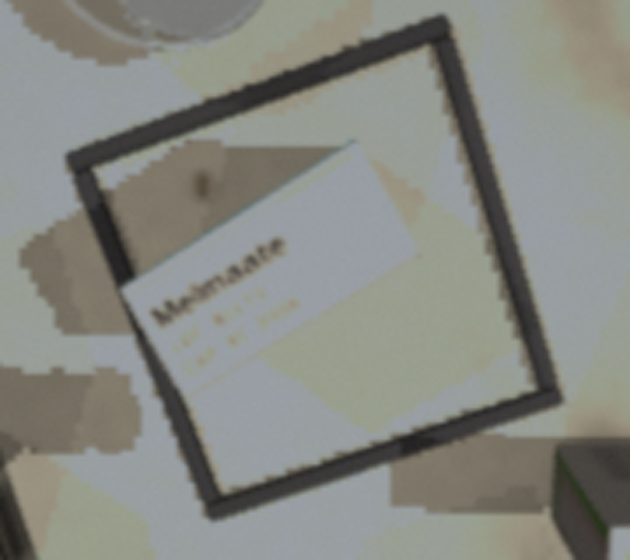

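```bash
python3 -c "
from h import *
np.set_printoptions(precision=4,suppress=True)
c=dict(np.load('pics/w3.npz'));q=np.array([[122,285],[352,142],[420,250],[188,394]])/3.5+[220,80]
for z in(.1,.11):
  P=plane('wrist',q,z,c);print(z,np.linalg.norm(P[0]-P[1]),np.linalg.norm(P[3]-P[2]),np.linalg.norm(P[1]-P[2]),np.linalg.norm(P[0]-P[3]),P.mean(0))
  d=(P[1]-P[0]+P[2]-P[3])[:2];print('long axis deg',np.degrees(np.arctan2(d[1],d[0])))
f=plane('wrist',np.array([[75,160],[445,25],[555,398],[212,510]])/3.5+[220,80],.006,c);print('frame',f.mean(0))
X=P.mean(0)
print(arm.get_obs()['eef_rot'][0],'cams',-c['R'].T@c['t'].ravel())
"
```

```text
0.1 0.0590158991977977 0.06104283452427617 0.02676355950489258 0.027592833059229077 [ 0.4981 -0.3482  0.1   ]
long axis deg 120.63807123333102
0.11 0.05684832326097274 0.05880081193326316 0.025780569355540517 0.026579384788830762 [ 0.4975 -0.3473  0.11  ]
long axis deg 120.63807123333108
frame [ 0.5073 -0.3409  0.006 ]
[-1.      0.0009  0.0044] cams [ 0.4817 -0.324   0.3723]
```

The size (about 61–63 × 27–28 mm) matches wide_carton, and it is the one in the frame. Next I align and descend.

```bash
python3 -m crank '[{"claw":1,"slide":[0.0605,-0.0235,0],"twist":1.037},{"claw":1,"slide":[0.0605,-0.0235,0],"twist":1.037},{"claw":1,"slide":[0.0605,-0.0235,0],"twist":1.037},{"claw":1,"slide":[0.0605,-0.0235,0],"twist":1.037},{"claw":1,"slide":[0.0605,-0.0235,0.03],"twist":1.037}]'; cat > to.py <<'E'
import sys
from h import *
np.set_printoptions(precision=4,suppress=True)
x,y,z,yaw=map(float,sys.argv[1:5])
o=arm.get_obs();R=np.array(o['eef_rot']);cur=np.degrees(np.arctan2(R[1,1],R[0,1]))
d=(yaw-cur+180)%360-180
print('t',o['time'],'slide',R.T@(np.array([x,y,z])-o['position']),'twist',-np.radians(d),'F',o['force'],'j6',o['joint_positions'][5])
E
python3 to.py 0.498 -0.348 0.235 30.6
```

```text
time: 4.15
position: [0.4995, -0.3501, 0.3781]
eef_rot: [[-0.585, 0.811, 0.009], [0.811, 0.585, -0.007], [-0.011, 0.003, -1.0]]
force: [-0.1, -0.4, 0.2]
finger_gap: 0.0853
finger_force: 0.0
t 4.15 slide [ 0.0042 -0.0005  0.1431] twist 0.09140371589667184 F [-0.078  -0.3719  0.1735] j6 -74.83047002422137
```

```bash
python3 -m crank '[{"claw":1,"slide":[0,0,0.05],"twist":0.1},{"claw":1,"slide":[0,0,0.1],"twist":0.1},{"claw":1,"slide":[0,0,0.135],"twist":0.1},{"claw":1,"slide":[0,0,0.139],"twist":0.1},{"claw":1,"slide":[0,0,0.139],"twist":0.1}]'; python3 to.py 0.498 -0.348 0.235 30.6; python3 -c "
from h import *
im=cams.camera('wrist');cv2.imwrite('pics/w4.png',im[:,:,::-1])"
```

```text
time: 4.78
position: [0.4989, -0.35, 0.236]
eef_rot: [[-0.507, 0.862, 0.003], [0.862, 0.507, -0.002], [-0.003, 0.001, -1.0]]
force: [-0.9, -0.3, 0.7]
finger_gap: 0.0853
finger_force: 0.0
t 4.775 slide [0.0022 0.0002 0.001 ] twist -0.0028061632899795837 F [-0.8651 -0.2558  0.7156] j6 -69.45729565342306
```

View pics/w4.png

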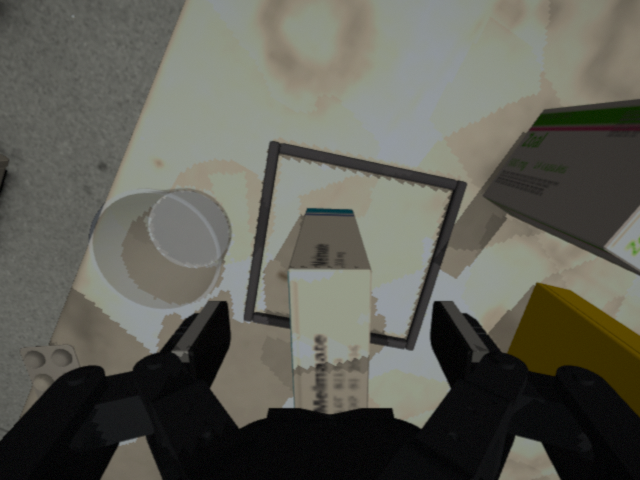

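The carton top is centred (columns 290–370) between the pads and square to them, so I close with a moderate grip.

```bash
python3 -m crank '[{"claw":0,"slide":[0,0,0],"twist":0},{"claw":0,"slide":[0,0,0],"twist":0},{"claw":0,"slide":[0,0,0],"twist":0},{"claw":0,"slide":[0,0,0],"twist":0},{"claw":0,"slide":[0,0,0],"twist":0}]' 40;python3 -m crank '[{"claw":0,"slide":[0,0,0],"twist":0},{"claw":0,"slide":[0,0,0],"twist":0},{"claw":0,"slide":[0,0,0],"twist":0},{"claw":0,"slide":[0,0,0],"twist":0}]'
```

```text
time: 5.45
position: [0.4978, -0.3498, 0.2346]
eef_rot: [[-0.506, 0.863, 0.0], [0.863, 0.506, -0.0], [-0.001, 0.0, -1.0]]
force: [-1.0, 0.8, 5.2]
finger_gap: 0.0276
finger_force: 44.3
time: 5.95
position: [0.4978, -0.3498, 0.2346]
eef_rot: [[-0.506, 0.863, 0.0], [0.863, 0.506, -0.0], [-0.001, 0.0, -1.0]]
force: [0.1, 0.8, 5.7]
finger_gap: 0.0276
finger_force: 44.3
```

```bash
python3 -m crank '[{"claw":0,"slide":[0,0,-0.03],"twist":0},{"claw":0,"slide":[0,0,-0.09],"twist":0},{"claw":0,"slide":[0,0,-0.15],"twist":0},{"claw":0,"slide":[0,0,-0.21],"twist":-0.18},{"claw":0,"slide":[0,0,-0.25],"twist":-0.36}]'; python3 -c "
from h import *
S=lambda a:np.array(a)/2.6667+[220,180]
D=lambda a:np.array(a)/2.725+[260,180]
print(tri(S([358,128]),D([250,135])),tri(S([370,110]),D([250,122])))
print(np.load('pics/rack.npz')['ch'][0])"; python3 to.py 0.5337 0.321 0.485 88
```

```text
time: 6.58
position: [0.4978, -0.3497, 0.487]
eef_rot: [[-0.781, 0.624, 0.003], [0.624, 0.781, -0.002], [-0.003, 0.0, -1.0]]
force: [0.2, -1.5, -0.7]
finger_gap: 0.0275
finger_force: 43.6
[ 0.57162111 -0.05565238  0.11273004] [ 0.5686628  -0.07152337  0.13899311]
[0.53372652 0.32104777]
t 6.575 slide [0.3908 0.5463 0.0007] twist -0.6395031040389741 F [ 0.2071 -1.5152 -0.7444] j6 -90.42723491863339
```

```bash
python3 -m crank '[{"claw":0,"slide":[0.02,0.028,0],"twist":-0.15},{"claw":0,"slide":[0.05,0.07,0],"twist":-0.3},{"claw":0,"slide":[0.085,0.119,0],"twist":-0.45},{"claw":0,"slide":[0.12,0.168,0],"twist":-0.6},{"claw":0,"slide":[0.155,0.217,0],"twist":-0.64}]';python3 to.py 0.5337 0.321 0.485 88
```

```text
time: 7.2
position: [0.5135, -0.0817, 0.4835]
eef_rot: [[-0.999, 0.039, -0.001], [0.039, 0.999, 0.0], [0.001, 0.0, -1.0]]
force: [0.8, 0.3, -0.7]
finger_gap: 0.0276
finger_force: 43.6
t 7.2 slide [-0.0046  0.4032 -0.0014] twist -0.003724659463653502 F [ 0.7655  0.3019 -0.707 ] j6 -101.49015999219097
```

```bash
python3 -m crank '[{"claw":0,"slide":[0,0.06,0],"twist":0},{"claw":0,"slide":[0,0.12,0],"twist":0},{"claw":0,"slide":[0,0.18,0],"twist":0},{"claw":0,"slide":[0,0.24,0],"twist":0},{"claw":0,"slide":[0,0.3,0],"twist":0}]';python3 -m crank '[{"claw":0,"slide":[0,0.05,0],"twist":0},{"claw":0,"slide":[0,0.08,0.02],"twist":0},{"claw":0,"slide":[0,0.095,0.06],"twist":0},{"claw":0,"slide":[0,0.095,0.1],"twist":0},{"claw":0,"slide":[0,0.095,0.1],"twist":0}]';python3 to.py 0.5337 0.321 0.385 88
```

```text
time: 7.82
position: [0.5255, 0.2182, 0.4835]
eef_rot: [[-0.999, 0.04, -0.0], [0.04, 0.999, -0.0], [0.0, -0.0, -1.0]]
force: [0.9, -0.6, -0.8]
finger_gap: 0.0273
finger_force: 43.6
time: 8.45
position: [0.5281, 0.3108, 0.3798]
eef_rot: [[-0.999, 0.04, -0.009], [0.04, 0.999, -0.004], [0.008, -0.005, -1.0]]
force: [-0.6, 0.5, -0.5]
finger_gap: 0.0271
finger_force: 43.6
t 8.45 slide [-0.0051  0.0103 -0.0053] twist -0.0047436893802971615 F [-0.578   0.485  -0.5143] j6 -61.19604833198336
```

```bash
python3 -m crank '[{"claw":0,"slide":[-0.005,0.0105,0.03],"twist":-0.005},{"claw":0,"slide":[-0.005,0.0105,0.075],"twist":-0.005},{"claw":0,"slide":[-0.005,0.0105,0.075],"twist":-0.005},{"claw":0,"slide":[-0.005,0.0105,0.075],"twist":-0.005}]';python3 to.py 0.5337 0.321 0.2906 88;python3 -c "
from h import *
im=cams.camera('wrist');cv2.imwrite('pics/w5.png',im[:,:,::-1])
im=cams.camera('side');cv2.imwrite('pics/s5.png',im[:,:,::-1])"
```

```text
time: 8.95
position: [0.536, 0.3217, 0.3112]
eef_rot: [[-0.999, 0.036, 0.003], [0.036, 0.999, 0.001], [-0.003, 0.001, -1.0]]
force: [0.9, -0.7, -0.8]
finger_gap: 0.028
finger_force: 43.6
t 8.95 slide [ 0.0024 -0.0008  0.0206] twist -0.000781110484059584 F [ 0.8687 -0.7167 -0.7565] j6 -60.85659199271318
```

View pics/w5.png

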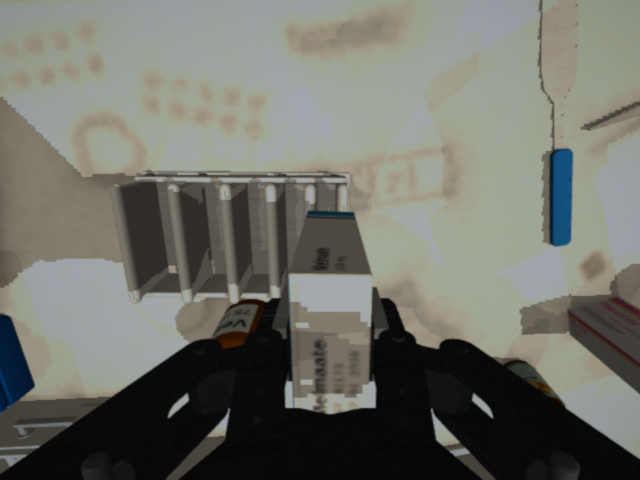

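```bash
python3 -m crank '[{"claw":0,"slide":[0.001,0,0.01],"twist":0},{"claw":0,"slide":[0.001,0,0.016],"twist":0},{"claw":0,"slide":[0.001,0,0.018],"twist":0},{"claw":0,"slide":[0.001,0,0.018],"twist":0}]';python3 -m crank '[{"claw":0,"slide":[0,0,0.001],"twist":0},{"claw":0,"slide":[0,0,0.002],"twist":0}]';python3 to.py 0.5337 0.321 0.2906 88
```

```text
time: 9.55
position: [0.5341, 0.3216, 0.2909]
eef_rot: [[-0.999, 0.035, -0.0], [0.035, 0.999, -0.0], [0.0, -0.0, -1.0]]
force: [-0.6, -0.8, -0.7]
finger_gap: 0.0276
finger_force: 43.6
time: 9.8
position: [0.5342, 0.3216, 0.2904]
eef_rot: [[-0.999, 0.035, 0.001], [0.035, 0.999, 0.0], [-0.001, 0.0, -1.0]]
force: [-3.3, -1.8, 11.8]
finger_gap: 0.0273
finger_force: 45.3
t 9.8 slide [ 0.0005 -0.0006 -0.0002] twist -0.000345713491986051 F [-3.3183 -1.7906 11.8012] j6 -60.8077683536626
```

Contact is at the predicted height with about 12 N. I hold briefly, then move to channel 1.

```bash
python3 -m crank '[{"claw":0,"slide":[0,0,0],"twist":0},{"claw":0,"slide":[0,0,-0.006],"twist":0},{"claw":0,"slide":[0.001,-0.012,-0.012],"twist":0},{"claw":0,"slide":[0,-0.0245,-0.012],"twist":0},{"claw":0,"slide":[0,-0.0245,-0.008],"twist":0}]';python3 -m crank '[{"claw":0,"slide":[0,0,0.003],"twist":0},{"claw":0,"slide":[0,0,0.005],"twist":0},{"claw":0,"slide":[0,0,0.006],"twist":0}]';python3 to.py 0.5329 0.2971 0.2906 88
```

```text
time: 10.42
position: [0.5333, 0.2957, 0.2971]
eef_rot: [[-0.999, 0.037, 0.0], [0.037, 0.999, -0.0], [-0.0, -0.0, -1.0]]
force: [0.2, 0.3, -0.2]
finger_gap: 0.0277
finger_force: 43.5
time: 10.8
position: [0.5332, 0.2973, 0.2906]
eef_rot: [[-0.999, 0.035, -0.001], [0.035, 0.999, -0.0], [0.001, -0.0, -1.0]]
force: [-0.2, 0.2, -0.4]
finger_gap: 0.0277
finger_force: 43.5
t 10.8 slide [ 0.0003 -0.0002 -0.    ] twist -0.00012088247188649429 F [-0.2312  0.2079 -0.4332] j6 -62.81975454273119
```

```bash
python3 -m crank '[{"claw":0,"slide":[0,0,0.001],"twist":0},{"claw":0,"slide":[0,0,0.002],"twist":0},{"claw":0,"slide":[0,0,0.002],"twist":0}]';python3 to.py 0.5329 0.2971 0.2906 88
```

```text
time: 11.18
position: [0.533, 0.2972, 0.2904]
eef_rot: [[-0.999, 0.035, 0.001], [0.035, 0.999, 0.0], [-0.001, 0.0, -1.0]]
force: [-2.9, -1.1, 8.0]
finger_gap: 0.0276
finger_force: 44.8
t 11.175 slide [ 0.0001 -0.0001 -0.0002] twist -0.0001037495269443571 F [-2.9134 -1.081   7.9616] j6 -62.821117924792986
```

Channel 1 refuses it. Next is channel 2.

```bash
python3 -m crank '[{"claw":0,"slide":[0,0,0],"twist":0},{"claw":0,"slide":[0,0,-0.006],"twist":0},{"claw":0,"slide":[0,-0.014,-0.012],"twist":0},{"claw":0,"slide":[0,-0.028,-0.012],"twist":0},{"claw":0,"slide":[0,-0.028,-0.007],"twist":0}]';python3 -m crank '[{"claw":0,"slide":[0,0,0.004],"twist":0},{"claw":0,"slide":[0,0,0.006],"twist":0},{"claw":0,"slide":[0,0,0.007],"twist":0},{"claw":0,"slide":[0,0,0.007],"twist":0}]';python3 to.py 0.5319 0.2691 0.2906 88
```

```text
time: 11.8
position: [0.5322, 0.2676, 0.2961]
eef_rot: [[-0.999, 0.037, 0.0], [0.037, 0.999, -0.0], [-0.0, -0.0, -1.0]]
force: [-0.1, 0.6, 0.1]
finger_gap: 0.0275
finger_force: 43.8
time: 12.3
position: [0.532, 0.269, 0.2904]
eef_rot: [[-0.999, 0.035, 0.0], [0.035, 0.999, -0.001], [-0.0, -0.001, -1.0]]
force: [-3.2, -2.5, 11.2]
finger_gap: 0.0275
finger_force: 45.2
t 12.3 slide [ 0.0001  0.0001 -0.0002] twist 0.00021723110977484988 F [-3.2105 -2.514  11.1941] j6 -65.21412501788171
```

Channel 2 refuses it. Next is channel 3, 32 mm further across.

```bash
python3 -m crank '[{"claw":0,"slide":[0,0,0],"twist":0},{"claw":0,"slide":[0,0,-0.006],"twist":0},{"claw":0,"slide":[0,-0.016,-0.012],"twist":0},{"claw":0,"slide":[0,-0.032,-0.012],"twist":0},{"claw":0,"slide":[0,-0.032,-0.007],"twist":0}]';python3 -m crank '[{"claw":0,"slide":[0,0,0.003],"twist":0},{"claw":0,"slide":[0,0,0.005],"twist":0},{"claw":0,"slide":[0,0,0.006],"twist":0},{"claw":0,"slide":[0,0,0.006],"twist":0}]';python3 to.py 0.5308 0.2371 0.2906 88
```

```text
time: 12.92
position: [0.531, 0.2355, 0.296]
eef_rot: [[-0.999, 0.037, -0.0], [0.037, 0.999, -0.0], [-0.0, -0.0, -1.0]]
force: [0.4, 0.7, -0.8]
finger_gap: 0.0274
finger_force: 43.5
time: 13.42
position: [0.531, 0.2372, 0.2903]
eef_rot: [[-0.999, 0.035, -0.0], [0.035, 0.999, -0.0], [0.0, -0.0, -1.0]]
force: [-1.1, -0.8, 3.8]
finger_gap: 0.0275
finger_force: 44.2
t 13.425 slide [ 0.0002 -0.0001 -0.0003] twist 0.00012106794071618217 F [-1.0862 -0.7682  3.8085] j6 -68.0805477950287
```

```bash
python3 -m crank '[{"claw":0,"slide":[0,0,0.001],"twist":0},{"claw":0,"slide":[0,0,0.0015],"twist":0},{"claw":0,"slide":[0,0,0.0015],"twist":0}]';python3 to.py 0.5308 0.2371 0.2906 88
```

```text
time: 13.8
position: [0.5309, 0.2372, 0.2902]
eef_rot: [[-0.999, 0.035, 0.001], [0.035, 0.999, 0.0], [-0.001, 0.0, -1.0]]
force: [-3.4, -1.6, 12.2]
finger_gap: 0.0276
finger_force: 45.3
t 13.8 slide [ 0.0001 -0.0001 -0.0004] twist 9.839962792101736e-05 F [-3.3716 -1.6164 12.2042] j6 -68.08549732605024
```

Channel 3 refuses it too. Now channel 4 (36 mm further), stopping above it to read the free torque and look.

```bash
python3 -c "
from h import *
o=arm.get_obs();print(o['torque'],o['force'])";python3 -m crank '[{"claw":0,"slide":[0,0,0],"twist":0},{"claw":0,"slide":[0,0,-0.006],"twist":0},{"claw":0,"slide":[0,-0.018,-0.012],"twist":0},{"claw":0,"slide":[0,-0.036,-0.012],"twist":0},{"claw":0,"slide":[0,-0.036,-0.007],"twist":0}]';python3 -m crank '[{"claw":0,"slide":[0,0,0],"twist":0},{"claw":0,"slide":[0,0,0],"twist":0}]';python3 to.py 0.5295 0.2011 0.2906 88;python3 -c "
from h import *
o=arm.get_obs();print(o['torque'],o['force'])
im=cams.camera('wrist');cv2.imwrite('pics/w6.png',cv2.resize(im[150:330,130:430,::-1],None,fx=2.6,fy=2.6,interpolation=cv2.INTER_CUBIC))
np.savez('pics/w6.npz',**{k:np.array(v) for k,v in cams.get_calibration('wrist').items()})"
```

```text
[-0.37387639  0.73607262  0.00867804] [-3.37156526 -1.61644244 12.2041825 ]
time: 14.42
position: [0.5298, 0.1993, 0.2955]
eef_rot: [[-0.999, 0.038, -0.0], [0.038, 0.999, -0.0], [0.0, -0.0, -1.0]]
force: [-0.1, 0.1, -0.9]
finger_gap: 0.0275
finger_force: 43.7
time: 14.68
position: [0.5299, 0.2012, 0.2952]
eef_rot: [[-0.999, 0.035, -0.0], [0.035, 0.999, 0.0], [0.0, 0.0, -1.0]]
force: [0.3, -0.2, -0.5]
finger_gap: 0.0274
finger_force: 43.7
t 14.675 slide [ 0.0004 -0.0001  0.0046] twist -0.0004976590698142826 F [ 0.306  -0.1743 -0.4611] j6 -71.45869463887576
[ 0.01206963 -0.01545176  0.00664081] [ 0.30604216 -0.17433436 -0.46112128]
```

View pics/w6.png

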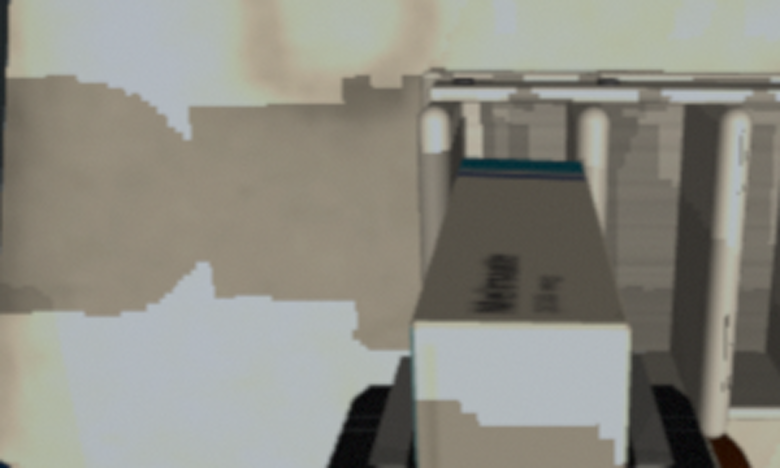

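```bash
python3 -c "
from h import *
np.set_printoptions(precision=4,suppress=True)
c=dict(np.load('pics/w6.npz'));f=lambda p,z:plane('wrist',np.array(p)/2.6+[130,150],z,c)
print('bottom edge',f([[460,162],[584,162]],.0606))
print('tips',f([[435,112],[593.5,112]],.055),f([[736,112]],.055))"
```

```text
bottom edge [[0.5    0.1888 0.0606]
 [0.5011 0.2179 0.0606]]
tips [[0.489  0.1832 0.055 ]
 [0.4903 0.2207 0.055 ]] [[0.4915 0.2544 0.055 ]]
```

Camera shows the carton about 1.5 mm too far to +y. I correct by −1.2 mm and go down gently.

```bash
python3 -m crank '[{"claw":0,"slide":[0.001,-0.0012,0],"twist":0},{"claw":0,"slide":[0.001,-0.0012,0.003],"twist":0},{"claw":0,"slide":[0.001,-0.0012,0.005],"twist":0},{"claw":0,"slide":[0.001,-0.0012,0.006],"twist":0},{"claw":0,"slide":[0.001,-0.0012,0.007],"twist":0}]';python3 -m crank '[{"claw":0,"slide":[0,0,0.001],"twist":0},{"claw":0,"slide":[0,0,0.002],"twist":0}]';python3 to.py 0.5295 0.2 0.2906 88; python3 -c "
from h import *
o=arm.get_obs();print(o['torque'],o['force'])"
```

```text
time: 15.35
position: [0.5288, 0.2, 0.2884]
eef_rot: [[-0.999, 0.035, -0.0], [0.035, 0.999, -0.0], [0.0, -0.0, -1.0]]
force: [0.4, -0.1, -0.6]
finger_gap: 0.0276
finger_force: 43.7
time: 15.6
position: [0.5289, 0.1998, 0.2866]
eef_rot: [[-0.999, 0.035, 0.0], [0.035, 0.999, -0.0], [-0.0, -0.0, -1.0]]
force: [0.0, -1.0, 1.0]
finger_gap: 0.0276
finger_force: 43.8
t 15.6 slide [-0.0006  0.0002 -0.004 ] twist -0.00031762480068814244 F [ 0.0496 -0.9917  0.9606] j6 -71.54095182901212
[-0.26806783  0.0344621  -0.04967427] [ 0.04961334 -0.99170815  0.96062676]
```

It is entering, with a slight touch from the +y wall. I nudge −0.5 mm and continue.

```bash
python3 -m crank '[{"claw":0,"slide":[0,-0.0005,0.001],"twist":0},{"claw":0,"slide":[0,-0.0005,0.003],"twist":0},{"claw":0,"slide":[0,-0.0005,0.005],"twist":0}]'; python3 -c "
from h import *
o=arm.get_obs();print(o['torque'],o['force'])"
```

```text
time: 15.98
position: [0.5288, 0.1995, 0.2814]
eef_rot: [[-0.999, 0.035, -0.0], [0.035, 0.999, 0.0], [0.0, 0.0, -1.0]]
force: [-0.1, -0.1, -0.2]
finger_gap: 0.0278
finger_force: 43.6
[-0.08125588  0.02256622 -0.04283935] [-0.1126109  -0.06632741 -0.16977758]
```

```bash
python3 -m crank '[{"claw":0,"slide":[0,-0.0002,0.004],"twist":0},{"claw":0,"slide":[0,-0.0002,0.008],"twist":0},{"claw":0,"slide":[0,-0.0002,0.012],"twist":0},{"claw":0,"slide":[0,-0.0002,0.016],"twist":0},{"claw":0,"slide":[0,-0.0002,0.018],"twist":0}]'
```

```text
time: 16.6
position: [0.5287, 0.1992, 0.2631]
eef_rot: [[-0.999, 0.035, -0.0], [0.035, 0.999, -0.0], [0.0, -0.0, -1.0]]
force: [0.5, -0.2, -1.1]
finger_gap: 0.0278
finger_force: 43.6
```

```bash
python3 -m crank '[{"claw":0,"slide":[0,0,0.004],"twist":0},{"claw":0,"slide":[0,0,0.009],"twist":0},{"claw":0,"slide":[0,0,0.014],"twist":0},{"claw":0,"slide":[0,0,0.018],"twist":0},{"claw":0,"slide":[0,0,0.02],"twist":0}]';python3 -m crank '[{"claw":0,"slide":[0,0,0.001],"twist":0},{"claw":0,"slide":[0,0,0.002],"twist":0},{"claw":0,"slide":[0,0,0.003],"twist":0}]'
```

```text
time: 17.23
position: [0.5287, 0.1992, 0.2432]
eef_rot: [[-0.999, 0.035, -0.0], [0.035, 0.999, -0.0], [0.0, -0.0, -1.0]]
force: [0.9, -0.8, -0.8]
finger_gap: 0.0277
finger_force: 43.6
time: 17.6
position: [0.5289, 0.1993, 0.2406]
eef_rot: [[-0.999, 0.035, 0.0], [0.035, 0.999, 0.0], [-0.0, 0.0, -1.0]]
force: [0.7, -0.2, -0.4]
finger_gap: 0.0278
finger_force: 43.6
```

```bash
python3 -m crank '[{"claw":0,"slide":[0,0,0.0007],"twist":0},{"claw":0,"slide":[0,0,0.0012],"twist":0}]';python3 -m crank '[{"claw":0.6,"slide":[0,0,0],"twist":0},{"claw":0.7,"slide":[0,0,0],"twist":0},{"claw":0.7,"slide":[0,0,0],"twist":0},{"claw":0.7,"slide":[0,0,0],"twist":0},{"claw":0.7,"slide":[0,0,0],"twist":0}]'
```

```text
time: 17.85
position: [0.5288, 0.1993, 0.2406]
eef_rot: [[-0.999, 0.035, 0.001], [0.035, 0.999, 0.0], [-0.001, 0.0, -1.0]]
force: [-3.5, 0.2, 11.8]
finger_gap: 0.0275
finger_force: 45.1
time: 18.48
position: [0.5288, 0.1993, 0.2392]
eef_rot: [[-0.999, 0.035, -0.0], [0.035, 0.999, -0.0], [0.0, -0.0, -1.0]]
force: [0.1, 0.1, 0.3]
finger_gap: 0.06
finger_force: 0.0
```

It's seated on the floor and released. I retreat upward and check.

```bash
python3 -m crank '[{"claw":0.7,"slide":[0,0,-0.02],"twist":0},{"claw":0.7,"slide":[0,0,-0.06],"twist":0},{"claw":0.7,"slide":[0,0,-0.12],"twist":0},{"claw":0.7,"slide":[0,0,-0.17],"twist":0},{"claw":0.7,"slide":[0,0,-0.17],"twist":0}]';python3 -m crank '[{"claw":0.7,"slide":[-0.05,0,0],"twist":0},{"claw":0.7,"slide":[-0.05,0,0],"twist":0},{"claw":0.7,"slide":[-0.05,0,0],"twist":0}]';python3 -c "
from h import *
im=cams.camera('wrist');b=cams.camera('side')
cv2.imwrite('pics/f.png',np.hstack([cv2.resize(im[60:300,150:470,::-1],(400,300)),cv2.resize(b[180:400,260:460,::-1],(273,300))]))"
```

```text
time: 19.1
position: [0.5301, 0.1997, 0.4144]
eef_rot: [[-0.999, 0.035, 0.01], [0.035, 0.999, 0.003], [-0.01, 0.003, -1.0]]
force: [-0.0, 0.1, 0.8]
finger_gap: 0.0599
finger_force: 0.0
time: 19.48
position: [0.5782, 0.1973, 0.4077]
eef_rot: [[-0.999, 0.036, -0.004], [0.036, 0.999, -0.001], [0.003, -0.001, -1.0]]
force: [-0.5, -0.5, 0.3]
finger_gap: 0.0594
finger_force: 0.0
```

View pics/f.png

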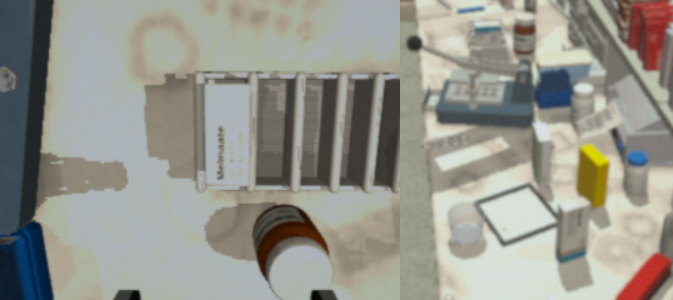

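The carton stands upright in the widest channel (left image, about (227,132)). The frame is empty, and the other cartons, the bottle and the cup are undisturbed.

```bash
python3 -c "
from rig import arm
print(arm.finish_job())"
```

```text
the job is handed in; nothing more can be done
None
```

The carton from the frame (wide_carton) was refused by channels 0–3 with light touches of about 12 N or less, then lowered to the floor of channel_4 and released; the job was handed in at about 19.5 s, with no verdict returned.

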